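# Bring the bottom sample tray to the top on the drying slab

### The job

Two long wooden trays of earth samples stand stacked, and the bottom one gets no air. Lift the upper tray off and set it down flat on the middle of the ribbed terracotta slab, then stack the lower tray squarely on top of it, the right way up and with its long sides along the other's. Set both down gently rather than dropping them, keep them level on the way, and leave the short tray standing where it is.

Things in the scene. Friction and masses are not known exactly. Their poses are not given: they have to be found in the camera images.
- upper_tray: The tray on top of the stack at the start: open wooden box 180 x 60 x 50 mm (long, wide, high), holding a fixed ochre clay block with a half-round trough along its length, up to 5 mm below the rim. 0.35 to 0.7 kg in all. Origin: centre of the underside; x along the 180 mm length, y across, z up. Flat vertical sides, so it can be taken from above across its 60 mm width.
- lower_tray: The tray under it, at the start flat on the table with the upper tray flush and square on its rim (so the upper's underside is 50 mm above the lower's): the same wooden box, 180 x 60 x 50 mm, 0.38 to 0.77 kg, holding a fixed grey earth block with two round sockets (30 mm wide). Origin: centre of the underside; x along the length, y across, z up. The trays do not lock together.
- slab: Terracotta cladding slab fixed flat on the table, 260 x 150 x 20 mm, with dark rib lines along its length; its top is flat and 20 mm above the table. Origin: centre of its underside, on the table; x along the 260 mm length, z up.
- short_tray: Bystander, to be left alone: a shorter wooden tray standing by itself on the table at the far side, 120 x 60 x 50 mm, with a dark straw-earth brick in it. Origin: centre of the underside; x along its length.
Mind the look-alikes: they are no part of the job. What is shaped like the lower_tray but blue or green is not meant.

How it is judged:
By the outcome, as a careful person would: the job done as asked, in the order asked, and still so for the second after the job is handed in, with the robot touching nothing.
It also fails if it takes over 58 s, if anything falls off the work surface, if the arm or the gripper's body presses on something with over 40 N, if the wrist force passes 120 N, or if a joint passes its speed limit or range.

### The arm

A 7-joint arm with a two-finger parallel gripper is mounted at the origin on the work surface. World frame = base frame: x ahead of the robot, y to its left, z up, the work surface at z = 0. Lengths are in mm, angles in rad, forces in N, time in s.
With the tool pointing down it reaches from about 425 to 825 mm from the base axis. Payload 3.6 kg.
Tool frame: the origin (TCP) lies at the very end of the fingers, on their centre line; the grasp point (between the pads) lies 19 mm behind it; z points along the fingers, y is the direction in which the jaws open and shut (so a half turn about z gives the same grasp; the last joint's range is limited). The gripper opens to 93 mm and grips with 3 to 60 N. Pads are 15 mm wide; open, the fingers measure 128 mm over their backs; the gripper's body (75 mm by 188 mm) begins 65 mm behind the grasp point.
Start: joints at [-1.272, 0.615, -0.013, 1.423, 0.008, 1.103, -0.04], TCP at [208.009, 615.787, 218.64] pointing down, gripper open.
Joint ranges: [-3.12, 3.12], [-0.3, 2.06], [-1.34, 1.32], [0.26, 2.42], [-1.36, 4.5], [0.01, 1.98], [-2.84, 2.84]. Speed limits (rad/s): [2.79, 2.79, 3.14, 3.14, 3.14, 3.14, 3.14].

### API

Orientations are given as a 3x3 rotation matrix whose columns are the frame's x, y, z axes.
In Python, from rig import status, imaging, bot, models gives the robot as it stands.
- The arm moves only by the shell command python3 -m handwheel 'ROWS' [FORCE]. ROWS is JSON, one flat list of numbers, 7 for each row, row after row: the opening, from 0 (shut) to 1 (fully open), then the shift along the tool's x, y, z in mm, then the turn, a rotation vector about the tool's x, y, z in degrees. In form: [hand, tx, ty, tz, ax, ay, az, hand, tx, ty, tz, ax, ay, az, ...]. A call has 1 to 5 rows; each row is the pose to reach, as a shift and turn from the pose measured when the call began, along the tool's axes at that moment; what a row does not reach only later rows make up. A row lasts 1/8 s, in which the tool goes at most 62.5 mm and 10.7 degrees, less where a joint would pass 70% of its speed; a pose out of reach is approached as far as the arm can. A call with a gripper value outside its range is refused whole. The fingers move at their own pace and stop on an object; FORCE is the grip in N (left out, the last holds). Time passes only in rows, so rows that repeat a pose let the fingers close. It gives the time, the measured TCP pose, the force and the opening at its end, in the units of the state.
- status.state(): the state, without advancing time (a new reading comes with each control period).
- imaging.get_image(name): name is "side" or "top" or "wrist"; returns the picture (480x640x3 uint8, red, green, blue); there is no depth.
- imaging.camera_info(name): a dict with "fx", "fy", "cx", "cy" (pixels), "eye" and "orientation" of the camera in the world. Camera axes: x right, y down, z forward; pixel columns grow to the right and rows downward; lengths in mm; the calibration is good to about 2 mm. A picture is of the moment at which its call begins: read the wrist's pose just before it. camera_info takes no time and is no camera call; for the wrist camera it gives the pose at the moment of the call.
- bot.hand_in(): hands the job in, once; it reports no verdict.
Trained networks look in the newest picture that a camera, given by its name, has taken for a name from the list of things; names that differ only in an ending like _2 or _b are one class to them, and where a whole thing is asked for, a point or a joint stands for the part that bears it (a point fixed in the world has none). Each returns a list of dicts, best first, with "p" (0 to 1); they miss things now and then, are a little off and sometimes report something else, mostly with a low value. They report only what shows in the picture. A call takes as long as a camera call. They do not tell look-alikes from the thing itself.
- models.find_in(camera, name): "position" ([row, column] in pixels, amid what is visible of it).
The state is a dict: "time_s": time; "joints": joint angles; "qvel": joint speeds; "joint_torque": joint torques, N m; "ee_pos": TCP position; "tool_rot": TCP orientation; "ft_force": force on the tool from outside, world axes, zero at the start; "ft_torque": the same for the moment, N m; "finger_gap": finger opening in mm.
Only numpy, scipy, OpenCV 4.12 (cv2) and the standard library are available. Lean on these libraries where they do the work, as an engineer would, in place of code of your own. Each camera call takes 0.05 s, during which the arm holds its last target.

## Working session

There is one attempt and no reset: what is moved stays moved. The work goes in short steps, Python scripts to look and compute and a shell command to move; the robot and the scene stay as the last step left them, time stands still between calls to the robot, and variables do not carry over. Pictures are saved under pics/ and viewed, and the job is handed in when it is done.

```bash
ls; mkdir -p pics; python3 - <<'E'
from rig import status, imaging, bot, models
import cv2
s=status.state(); print({k:s[k] for k in s})
for c in ("top","side","wrist"):
    im=imaging.get_image(c); cv2.imwrite(f"pics/{c}0.png",im[:,:,::-1]); i=imaging.camera_info(c); print(c,i)
    for n in ("upper_tray","lower_tray","slab","short_tray"):
        print(n,models.find_in(c,n)[:4])
E
```

```text
pics
{'time_s': 0.0, 'joints': array([-1.2714823 ,  0.61590871, -0.01264825,  1.42486829,  0.00809229,
        1.10338365, -0.04041004]), 'qvel': array([ 1.42991297e-03, -2.79287301e-03,  7.10500223e-04,  6.66982702e-04,
       -1.13745276e-04,  1.11718374e-03, -8.64581296e-05]), 'joint_torque': array([ 1.62956934e-03, -4.58944094e+01,  2.09040195e-01, -1.65742278e+01,
       -6.12444989e-02,  2.05478532e-02,  2.13539897e-04]), 'ee_pos': array([207.77572602, 615.07714185, 217.49803489]), 'tool_rot': array([[-9.47415716e-01,  3.20004417e-01, -7.96369846e-04],
       [ 3.20005408e-01,  9.47412704e-01, -2.38915743e-03],
       [-1.00500228e-05, -2.51836796e-03, -9.99996829e-01]]), 'ft_force': array([-0.383674  , -0.24123988,  0.12926367]), 'ft_torque': array([0.01373275, 0.02876294, 0.00348945]), 'finger_gap': 92.60812429450576}
top {'fx': 524.4073693487513, 'fy': 524.4073693487513, 'cx': 318.6975733122285, 'cy': 243.15121571458155, 'eye': array([ 278.8846676 ,  -67.93910342, 1282.58555008]), 'orientation': array([[ 0.02529708, -0.98061082,  0.19432572],
       [-0.99955421, -0.02789477
[... 688 characters left out ...]
ray [{'position': [282.7, 309.7], 'p': 0.67}]
lower_tray [{'position': [422.6, 253.6], 'p': 0.89}, {'position': [151.3, 355.5], 'p': 0.8}, {'position': [315.4, 311.2], 'p': 0.77}, {'position': [186.3, 398.0], 'p': 0.72}]
slab [{'position': [198.8, 264.4], 'p': 0.81}]
short_tray [{'position': [188.4, 397.8], 'p': 0.63}]
wrist {'fx': 349.91935212945566, 'fy': 349.91935212945566, 'cx': 314.17153265737204, 'cy': 237.37673629829837, 'eye': array([135.56708582, 640.03910214, 384.57673461]), 'orientation': array([[ 0.31946391,  0.91083908,  0.26137136],
       [ 0.9475977 , -0.30741541, -0.08691579],
       [ 0.00118328,  0.27544136, -0.96131715]])}
upper_tray []
lower_tray []
slab []
short_tray []
```

View pics/top0.png

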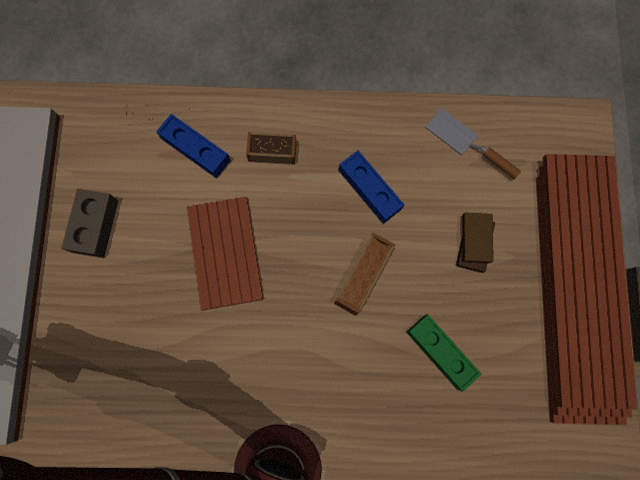

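View pics/side0.png

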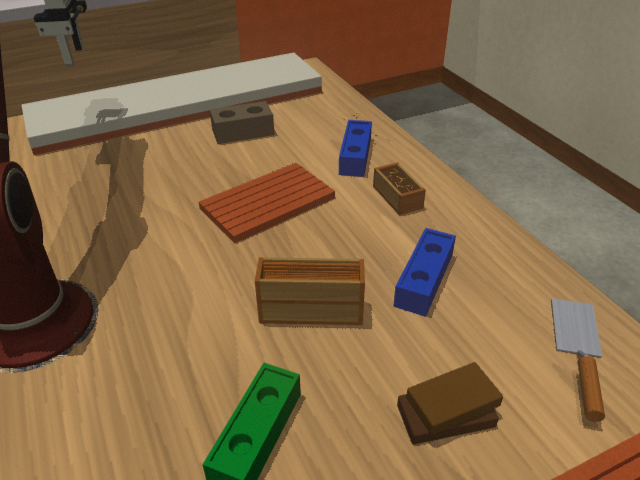

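Top picture: the ochre wooden stack is at about (274,361) (row, col), the slab at (253,223) and the short tray at (147,270). The side picture shows the stack at (290,310), with a seam between its two boxes. Possible mix-ups for the lower tray are blue (143,192), blue (189,369), green (354,443) and the grey block (222,90). The wooden two-layer stack is the one I want. Next I'll take close crops to check this and to get corners.

```bash
python3 - <<'E'
import cv2,numpy as np
t=cv2.imread("pics/top0.png"); s=cv2.imread("pics/side0.png")
a=cv2.resize(t[225:325,325:405],None,fx=6,fy=6,interpolation=cv2.INTER_CUBIC)
b=cv2.resize(t[190:315,180:270],None,fx=4.8,fy=4.8,interpolation=cv2.INTER_CUBIC)
cv2.imwrite("pics/ca.png",cv2.convertScaleAbs(a,alpha=1.6)); cv2.imwrite("pics/cb.png",cv2.convertScaleAbs(b,alpha=1.6))
cv2.imwrite("pics/cc.png",cv2.resize(s[250:335,245:375],None,fx=6,fy=6,interpolation=cv2.INTER_CUBIC))
cv2.imwrite("pics/cd.png",cv2.resize(s[160:245,195:340],None,fx=5.5,fy=5.5,interpolation=cv2.INTER_CUBIC))
E
```

```text
(no output)
```

View pics/ca.png

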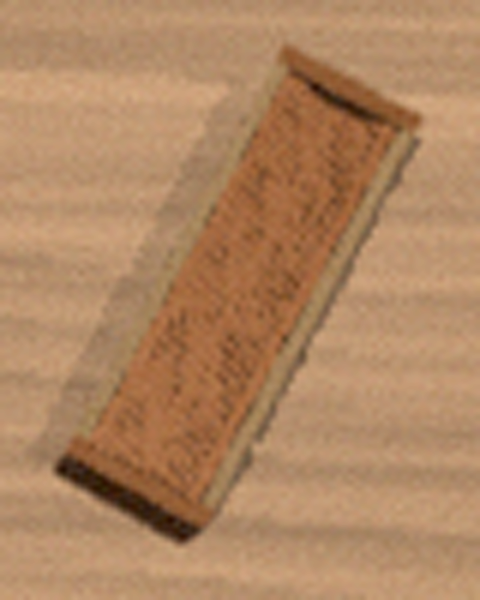

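View pics/cb.png

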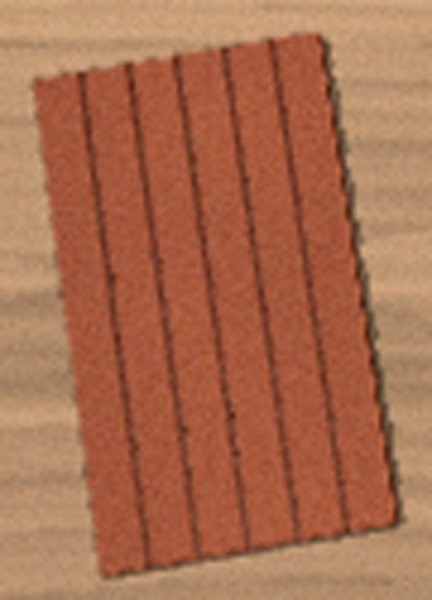

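View pics/cc.png

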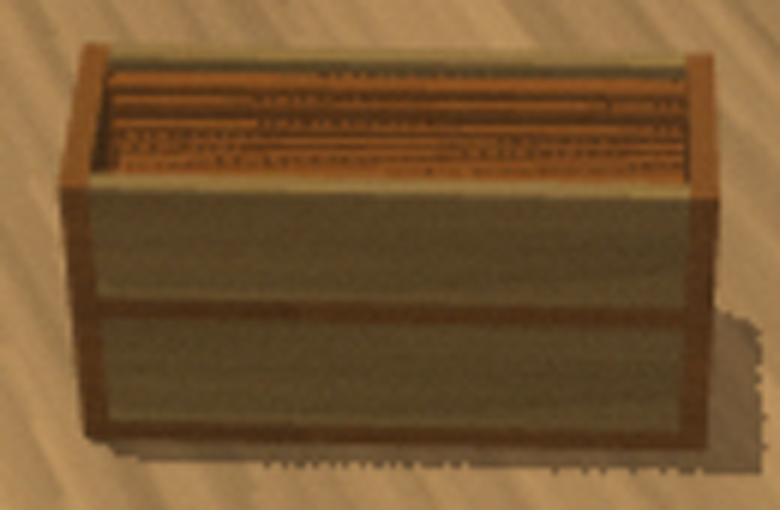

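View pics/cd.png

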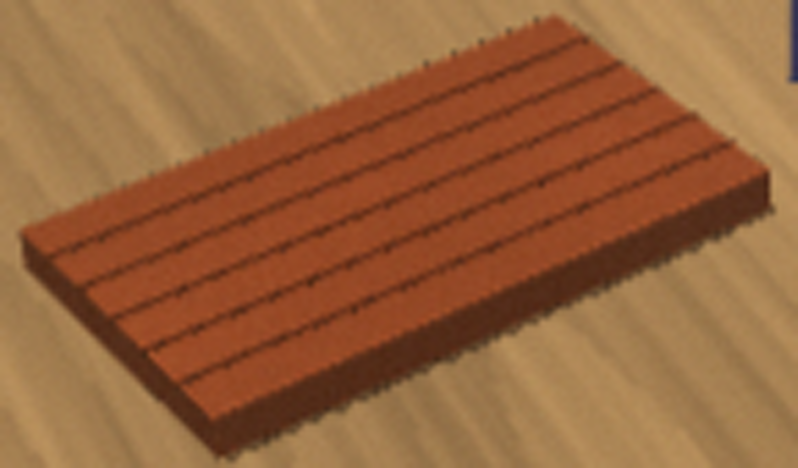

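```bash
cat > h.py <<'E'
import numpy as np
from scipy.optimize import least_squares
from rig import imaging
def proj(ci,P):
    c=(np.asarray(P)-ci['eye'])@np.asarray(ci['orientation'])
    return np.c_[ci['cx']+ci['fx']*c[:,0]/c[:,2],ci['cy']+ci['fy']*c[:,1]/c[:,2]]
def ray(ci,uv,z):
    uv=np.atleast_2d(uv); d=np.c_[(uv[:,0]-ci['cx'])/ci['fx'],(uv[:,1]-ci['cy'])/ci['fy'],np.ones(len(uv))]@np.asarray(ci['orientation']).T
    e=np.asarray(ci['eye']); return e+d*((z-e[2])/d[:,2])[:,None]
def fit(L,W,obs,x0,z=None):
    # obs: list of (ci, pts, signs(sx,sy), z)
    def place(p,sg,z):
        c,s=np.cos(p[2]),np.sin(p[2]); q=np.asarray(sg)*[L/2,W/2]
        return np.c_[p[0]+c*q[:,0]-s*q[:,1],p[1]+s*q[:,0]+c*q[:,1],np.full(len(q),z)]
    f=lambda p: np.concatenate([(proj(ci,place(p,sg,z))-pts).ravel() for ci,pts,sg,z in obs])
    r=least_squares(f,x0); return r.x,r.fun
E
python3 - <<'E'
import numpy as np
from h import *
T=imaging.camera_info("top");S=imaging.camera_info("side")
A=lambda p,f,x,y:(np.array(p)+.5)/f-.5+[x,y]
at=A([(287,45),(421,122),(207,525),(72,450)],6,325,225)
as_=A([(85,43),(712,55),(718,198),(62,187)],6,245,250); ab=A([(85,437),(705,447)],6,245,250)
bt=A([(35,78),(322,33),(398,525),(102,578)],4.8,180,190)
bs=A([(22,230),(560,13),(770,172),(213,418)],5.5,195,160)
for n,ci,p,z in (("stack top",T,at,100),("stack side",S,as_,100),("bot",S,ab,0),("slab t",T,bt,20),("slab s",S,bs,20)):
    P=ray(ci,p,z)[:,:2]; print(n,P.round(1).tolist(),np.linalg.norm(np.diff(P,axis=0),axis=1).round(1),P.mean(0).round(1))
E
```

```text
stack top [[542.8, -204.3], [514.0, -256.0], [358.2, -175.3], [384.8, -124.3]] [ 59.1 175.5  57.6] [ 449.9 -190. ]
stack side [[385.1, -122.4], [543.4, -205.3], [516.5, -257.5], [358.0, -175.7]] [178.7  58.7 178.4] [ 450.7 -190.2]
bot [[357.3, -174.8], [517.3, -256.5]] [179.6] [ 437.3 -215.7]
slab t [[614.0, 247.4], [642.5, 100.8], [388.7, 49.7], [358.5, 195.3]] [149.4 258.9 148.7] [500.9 148.3]
slab s [[360.9, 194.4], [615.8, 247.5], [643.1, 100.3], [390.1, 49.2]] [260.4 149.7 258.1] [502.5 147.9]
```

Both cameras agree within 2 mm. The stack is at (450.5, -190.2) with yaw -27.5°, and the slab is at (501.7, 148.1) with yaw 11.55°. The crop confirms two wooden boxes with ochre clay on top. The first reach goes through a waypoint, because the straight line passes too close to the base.

```bash
cat > go.py <<'E'
import sys,numpy as np
from rig import status
from scipy.spatial.transform import Rotation as R
# target: x y z  angle of tool y (deg)
def rel(x,y,z,a):
    s=status.state(); Rm=np.array(s['tool_rot']); a=np.radians(a)
    yv=np.array([np.cos(a),np.sin(a),0]); zv=np.array([0,0,-1.]); xv=np.cross(yv,zv)
    Rt=np.c_[xv,yv,zv]
    d=Rm.T@(np.array([x,y,z])-s['ee_pos']); w=np.degrees(R.from_matrix(Rm.T@Rt).as_rotvec())
    print('t',round(s['time_s'],2),'pos',np.round(s['ee_pos'],1),'ya',round(np.degrees(np.arctan2(Rm[1,1],Rm[0,1])),2),'tilt',np.round(np.degrees(Rm[:2,2]),2),'gap',round(s['finger_gap'],1),'F',np.round(s['ft_force'],1),'j7',round(s['joints'][6],2))
    print('shift',np.round(d,1),'rot',np.round(w,2))
if __name__=="__main__": rel(*map(float,sys.argv[1:5]))
E
python3 go.py 480 200 220 66.9; python3 go.py 450.5 -190.2 220 62.5
```

```text
t 0.75 pos [208.  615.8 218.7] ya 71.34 tilt [-0.  0.] gap 92.9 F [-0.3 -1.1 -0.4] j7 -0.04
shift [-390.7 -306.9   -1.3] rot [ 0.   -0.    4.44]
t 0.75 pos [208.  615.8 218.7] ya 71.34 tilt [-0.  0.] gap 92.9 F [-0.3 -1.1 -0.4] j7 -0.04
shift [-487.7 -686.    -1.4] rot [ 0.   -0.    8.84]
```

```bash
python3 -m handwheel '[1,-47,-37,0,0,0,0.5, 1,-94,-74,0,0,0,1, 1,-141,-111,0,0,0,1.5, 1,-188,-148,0,0,0,2, 1,-235,-185,0,0,0,2.5]' 40; python3 go.py 480 200 220 66.9
```

```text
time_s: 1.38
ee_pos: [372.5, 363.8, 219.1]
tool_rot: [[-0.932, 0.361, 0.001], [0.361, 0.932, 0.001], [-0.001, 0.001, -1.0]]
ft_force: [1.3, 0.0, 0.0]
finger_gap: 92.9
t 1.38 pos [372.5 363.8 219.1] ya 68.83 tilt [0.05 0.04] gap 92.9 F [1.3 0.  0. ] j7 0.39
shift [-159.4 -113.9   -1. ] rot [0.06 0.03 1.93]
```

```bash
python3 -m handwheel '[1,-53,-38,0,0,0,0.6, 1,-106,-76,0,0,0,1.2, 1,-159,-114,0,0,0,1.9, 1,-165,-170,0,0,0,2.5, 1,-180,-225,0,0,0,3]' 40; python3 go.py 450.5 -190.2 220 62.5
```

```text
time_s: 2.0
ee_pos: [459.2, 86.6, 219.1]
tool_rot: [[-0.912, 0.411, 0.002], [0.411, 0.912, 0.001], [-0.001, 0.001, -1.0]]
ft_force: [1.1, 1.0, 0.4]
finger_gap: 93.0
t 2.0 pos [459.2  86.6 219.1] ya 65.75 tilt [0.1  0.03] gap 93.0 F [1.1 1.  0.4] j7 0.96
shift [-105.7 -255.9   -1.1] rot [0.07 0.07 3.25]
```

```bash
python3 -m handwheel '[1,-21,-51,0,0,0,0.7, 1,-42,-102,0,0,0,1.4, 1,-63,-154,0,0,0,2, 1,-85,-205,0,0,0,2.6, 1,-105.7,-255.9,0,0,0,3.2]' 40; python3 -m handwheel '[1,0,0,0,0,0,0]' ;python3 go.py 450.5 -190.2 160 62.5
python3 - <<'E'
from rig import imaging
import cv2
for c in("wrist","top"):
  cv2.imwrite(f"pics/{c}1.png",imaging.get_image(c)[:,:,::-1])
E
```

```text
time_s: 2.62
ee_pos: [450.6, -192.0, 219.3]
tool_rot: [[-0.887, 0.461, 0.003], [0.461, 0.887, 0.0], [-0.002, 0.002, -1.0]]
ft_force: [0.4, 0.4, -0.2]
finger_gap: 92.9
time_s: 2.75
ee_pos: [449.6, -197.4, 219.6]
tool_rot: [[-0.883, 0.47, 0.003], [0.47, 0.883, -0.003], [-0.004, -0.001, -1.0]]
ft_force: [-0.6, 1.0, -0.2]
finger_gap: 93.2
t 2.75 pos [ 449.6 -197.4  219.6] ya 61.99 tilt [ 0.2  -0.17] gap 93.2 F [-0.6  1.  -0.2] j7 1.54
shift [ 2.8  6.8 59.6] rot [-0.06  0.25 -0.51]
```

View pics/wrist1.png

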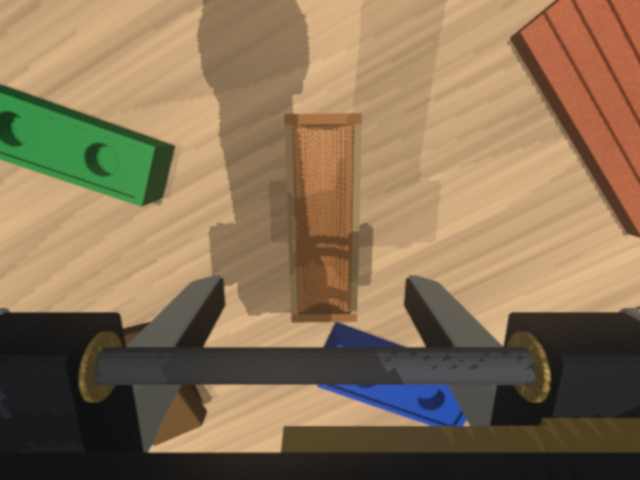

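The wrist picture shows the tray aligned between the fingers, with rim corners at about (285,118), (361,118), (356,321) and (291,321). I'll check its position from these.

```bash
python3 - <<'E'
from h import *
ci=imaging.camera_info("wrist")
P=ray(ci,[(285,115),(361,115),(356,321),(291,321)],100); print(P.round(1).tolist(),P.mean(0))
E
python3 go.py 450.5 -190.2 160 62.5; python3 go.py 450.5 -190.2 58 62.5
```

```text
[[358.4, -168.9, 100.0], [385.4, -117.0, 100.0], [543.8, -197.2, 100.0], [516.3, -249.6, 100.0]] [ 450.94966332 -183.16674505  100.        ]
t 2.85 pos [ 450.6 -192.1  219.4] ya 62.46 tilt [0.18 0.04] gap 92.8 F [-0.4  0.5  0.1] j7 1.54
shift [ 1.1  1.6 59.4] rot [ 0.12  0.14 -0.04]
t 2.85 pos [ 450.6 -192.1  219.4] ya 62.46 tilt [0.18 0.04] gap 92.8 F [-0.4  0.5  0.1] j7 1.54
shift [  1.4   1.4 161.4] rot [ 0.12  0.14 -0.04]
```

```bash
python3 -m handwheel '[1,0.5,0.5,25,0.1,0.1,0, 1,1,1.5,50,0.1,0.1,0, 1,1.4,1.5,75,0.1,0.1,0, 1,1.4,1.5,100,0.1,0.1,0, 1,1.4,1.5,105,0.1,0.1,0]' 40; python3 go.py 450.5 -190.2 58 62.5
```

```text
time_s: 3.48
ee_pos: [449.9, -187.5, 113.2]
tool_rot: [[-0.888, 0.459, -0.002], [0.459, 0.888, 0.002], [0.003, 0.001, -1.0]]
ft_force: [-0.2, 0.4, 0.0]
finger_gap: 93.1
t 3.48 pos [ 449.9 -187.5  113.2] ya 62.66 tilt [-0.12  0.14] gap 93.1 F [-0.2  0.4  0. ] j7 1.57
shift [-1.9 -2.2 55.2] rot [ 0.07 -0.17  0.16]
```

```bash
python3 -m handwheel '[1,-1,-1,15,0,0,0.1, 1,-1.9,-2.2,30,0,-0.1,0.1, 1,-1.9,-2.2,45,0,-0.1,0.1, 1,-1.9,-2.2,55,0,-0.1,0.1, 1,-1.9,-2.2,55,0,-0.1,0.1]' 40; python3 go.py 450.5 -190.2 58 62.5
```

```text
time_s: 4.1
ee_pos: [450.4, -189.9, 57.8]
tool_rot: [[-0.888, 0.46, -0.001], [0.46, 0.888, 0.002], [0.002, 0.001, -1.0]]
ft_force: [-0.5, 0.1, 0.4]
finger_gap: 92.9
t 4.1 pos [ 450.4 -189.9   57.8] ya 62.58 tilt [-0.07  0.12] gap 92.9 F [-0.5  0.1  0.4] j7 1.6
shift [-0.3 -0.2 -0.2] rot [ 0.07 -0.12  0.08]
```

```bash
python3 -m handwheel '[0.6,0,0,0,0,0,0, 0.5,0,0,0,0,0,0, 0.4,0,0,0,0,0,0, 0.4,0,0,0,0,0,0,0.4,0,0,0,0,0,0]' 40; python3 go.py 450.5 -190.2 58 62.5
```

```text
time_s: 4.72
ee_pos: [450.6, -189.7, 58.0]
tool_rot: [[-0.888, 0.46, -0.001], [0.46, 0.888, 0.002], [0.002, 0.001, -1.0]]
ft_force: [-0.4, 1.4, 2.2]
finger_gap: 59.6
t 4.72 pos [ 450.6 -189.7   58. ] ya 62.59 tilt [-0.04  0.12] gap 59.6 F [-0.4  1.4  2.2] j7 1.6
shift [-0.1 -0.5 -0. ] rot [ 0.09 -0.09  0.09]
```

```bash
python3 -m handwheel '[0.4,0,0,-3,0,0,0, 0.4,0,0,-10,0,0,0, 0.4,0,0,-25,0,0,0, 0.4,0,0,-40,0,0,0,0.4,0,0,-55,0,0,0]' 40; python3 -m handwheel '[0.4,0,0,-12,0,0,0,0.4,0,0,-17,0,0,0,0.4,0,0,-17,0,0,0]'; 
python3 - <<'E'
from rig import imaging
import cv2
for c in("side","top"):
  cv2.imwrite(f"pics/{c}2.png",imaging.get_image(c)[:,:,::-1])
E
python3 go.py 501.7 148.1 120 101.55
```

```text
time_s: 5.35
ee_pos: [450.0, -189.7, 113.4]
tool_rot: [[-0.888, 0.46, -0.002], [0.46, 0.888, 0.002], [0.003, 0.001, -1.0]]
ft_force: [-0.0, 0.7, -4.7]
finger_gap: 59.9
time_s: 5.72
ee_pos: [449.9, -189.7, 130.4]
tool_rot: [[-0.888, 0.46, -0.002], [0.46, 0.888, 0.002], [0.003, 0.001, -1.0]]
ft_force: [-0.2, -0.2, -5.4]
finger_gap: 59.8
t 5.83 pos [ 449.6 -189.5  129.9] ya 62.59 tilt [-0.18  0.17] gap 60.0 F [ 0.   0.5 -4.3] j7 1.57
shift [109.1 323.7  10.7] rot [  0.14  -0.2  -38.96]
```

View pics/side2.png

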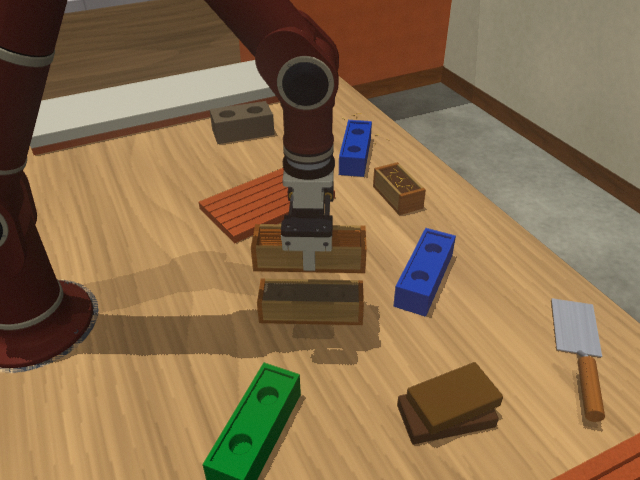

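The upper tray is lifted and level. The lower tray is still on the table at about (302,311) (row, col), with grey earth inside.

```bash
python3 -m handwheel '[0.4,4,11,0,0,0,-1.5, 0.4,10,32,0,0,0,-4, 0.4,19,58,0,0,0,-7, 0.4,29,86,0,0,0,-10.5,0.4,39,114,0,0,0,-14]' 40; python3 go.py 501.7 148.1 125 101.55
```

```text
time_s: 6.45
ee_pos: [467.5, -67.2, 130.1]
tool_rot: [[-0.974, 0.226, -0.003], [0.226, 0.974, 0.004], [0.004, 0.003, -1.0]]
ft_force: [-0.2, -0.2, -5.4]
finger_gap: 59.8
t 6.45 pos [467.5 -67.2 130.1] ya 76.91 tilt [-0.19  0.23] gap 59.8 F [-0.2 -0.2 -5.4] j7 1.52
shift [ 15.4 217.5   5.8] rot [  0.23  -0.2  -24.64]
```

```bash
python3 -m handwheel '[0.4,2,28,0,0,0,-3.3, 0.4,4,56,0,0,0,-6.6, 0.4,6,84,0,0,0,-9.9, 0.4,8,112,0,0,0,-13,0.4,10,138,0,0,0,-16]' 40; python3 go.py 501.7 148.1 125 101.55
```

```text
time_s: 7.08
ee_pos: [488.4, 72.7, 130.4]
tool_rot: [[-0.998, -0.057, -0.004], [-0.057, 0.998, 0.005], [0.004, 0.005, -1.0]]
ft_force: [-0.7, -0.0, -4.6]
finger_gap: 59.9
t 7.08 pos [488.4  72.7 130.4] ya 93.25 tilt [-0.24  0.29] gap 59.9 F [-0.7 -0.  -4.6] j7 1.46
shift [-17.6  74.5   5.7] rot [ 0.31 -0.2  -8.3 ]
```

```bash
python3 -m handwheel '[0.4,-6,25,0,0.1,-0.1,-3, 0.4,-12,50,0,0.2,-0.1,-5.8, 0.4,-16,68,0,0.3,-0.2,-7.5, 0.4,-17.6,74.5,2,0.3,-0.2,-8.3,0.4,-17.6,74.5,5,0.3,-0.2,-8.3]' 40; python3 -m handwheel '[0.4,0,0,3,0,0,0]'; python3 go.py 501.7 148.1 78 101.55
```

```text
time_s: 7.7
ee_pos: [501.4, 148.1, 125.4]
tool_rot: [[-0.98, -0.201, -0.0], [-0.201, 0.98, -0.0], [0.001, -0.0, -1.0]]
ft_force: [-0.2, 0.3, -5.1]
finger_gap: 59.8
time_s: 7.82
ee_pos: [501.2, 146.5, 122.0]
tool_rot: [[-0.98, -0.199, -0.001], [-0.199, 0.98, -0.002], [0.001, -0.001, -1.0]]
ft_force: [-0.4, -0.4, -5.2]
finger_gap: 60.0
t 7.83 pos [501.2 146.5 122. ] ya 101.46 tilt [-0.07 -0.09] gap 60.0 F [-0.4 -0.4 -5.2] j7 1.43
shift [-0.9  1.5 44. ] rot [-0.08 -0.08 -0.09]
```

```bash
python3 -m handwheel '[0.4,0,1,15,0,0,0, 0.4,-0.5,1.5,33,0,0,0, 0.4,-0.9,1.5,52,0,0,0, 0.4,-0.9,1.5,70,0,0,0,0.4,-0.9,1.5,78,0,0,0]' 40; python3 -m handwheel '[0.4,0,0,2,0,0,0,0.4,0,0,2,0,0,0]'; python3 - <<'E'
from rig import imaging
import cv2
for c in("side","top"):
  cv2.imwrite(f"pics/{c}3.png",imaging.get_image(c)[:,:,::-1])
s=cv2.imread("pics/side3.png"); cv2.imwrite("pics/cs3.png",cv2.resize(s[90:250,190:350],None,fx=3.7,fy=3.7,interpolation=cv2.INTER_CUBIC))
E
python3 go.py 501.7 148.1 28 101.55
```

```text
time_s: 8.45
ee_pos: [500.8, 147.0, 42.3]
tool_rot: [[-0.98, -0.198, -0.004], [-0.198, 0.98, -0.003], [0.005, -0.002, -1.0]]
ft_force: [-0.2, -0.9, -4.9]
finger_gap: 60.1
time_s: 8.7
ee_pos: [500.9, 146.8, 40.4]
tool_rot: [[-0.98, -0.197, -0.004], [-0.197, 0.98, -0.003], [0.004, -0.002, -1.0]]
ft_force: [-0.0, 0.8, -5.2]
finger_gap: 59.7
t 8.8 pos [501.2 147.1  40.8] ya 101.39 tilt [-0.16 -0.14] gap 59.7 F [ 0.2 -0.4 -4.6] j7 1.42
shift [-0.7  0.9 12.8] rot [-0.11 -0.18 -0.16]
```

View pics/cs3.png

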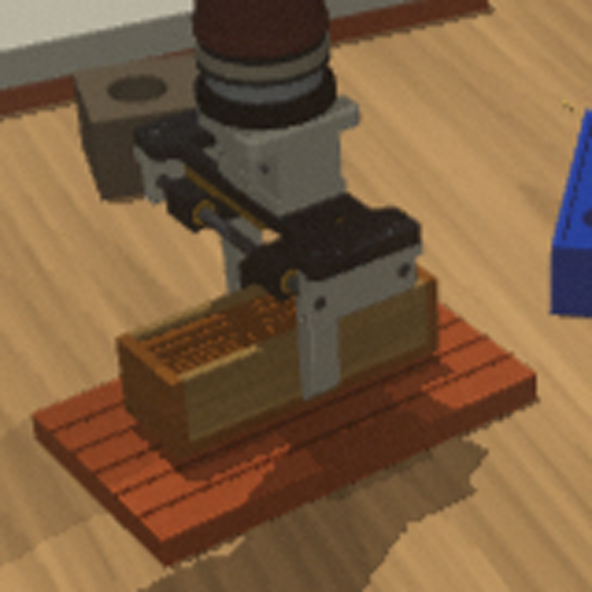

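The tray hovers level, parallel to the ribs and over the middle of the slab. I'll lower it slowly onto the slab.

```bash
python3 -m handwheel '[0.4,-0.5,0.5,3,-0.1,-0.1,-0.1, 0.4,-0.7,0.9,6,-0.1,-0.2,-0.1, 0.4,-0.7,0.9,9,-0.1,-0.2,-0.1, 0.4,-0.7,0.9,11,-0.1,-0.2,-0.1,0.4,-0.7,0.9,12,-0.1,-0.2,-0.1]' 40; python3 -m handwheel '[0.4,0,0,0.5,0,0,0,0.4,0,0,0.7,0,0,0]'; python3 go.py 501.7 148.1 28 101.55
```

```text
time_s: 9.43
ee_pos: [501.6, 148.1, 28.6]
tool_rot: [[-0.98, -0.199, 0.0], [-0.199, 0.98, -0.0], [0.0, -0.0, -1.0]]
ft_force: [0.4, 0.9, -5.2]
finger_gap: 60.0
time_s: 9.68
ee_pos: [501.7, 148.1, 28.1]
tool_rot: [[-0.98, -0.199, 0.0], [-0.199, 0.98, -0.0], [0.0, -0.0, -1.0]]
ft_force: [-0.4, -0.8, -3.0]
finger_gap: 59.9
t 9.68 pos [501.7 148.1  28.1] ya 101.49 tilt [ 0.   -0.01] gap 59.9 F [-0.4 -0.8 -3. ] j7 1.42
shift [-0.   0.   0.1] rot [-0.01 -0.   -0.06]
```

```bash
python3 -m handwheel '[0.4,0,0,0.4,0,0,0,0.4,0,0,0.6,0,0,0,0.4,0,0,0.6,0,0,0]'; python3 go.py 501.7 148.1 28 101.55
```

```text
time_s: 10.05
ee_pos: [501.7, 148.1, 28.0]
tool_rot: [[-0.98, -0.199, 0.0], [-0.199, 0.98, -0.0], [-0.0, -0.0, -1.0]]
ft_force: [-2.1, -1.0, 2.5]
finger_gap: 60.0
t 10.05 pos [501.7 148.1  28. ] ya 101.49 tilt [ 0.02 -0.01] gap 60.0 F [-2.1 -1.   2.5] j7 1.42
shift [ 0. -0.  0.] rot [-0.01  0.02 -0.06]
```

```bash
python3 -m handwheel '[0.75,0,0,0,0,0,0,0.85,0,0,0,0,0,0,1,0,0,0,0,0,0,1,0,0,0,0,0,0]' 40; python3 -m handwheel '[1,0,0,-10,0,0,0,1,0,0,-30,0,0,0,1,0,0,-60,0,0,0,1,0,0,-100,0,0,0,1,0,0,-140,0,0,0]'; python3 go.py 450.5 -190.2 160 62.5
```

```text
time_s: 10.55
ee_pos: [501.8, 148.2, 28.0]
tool_rot: [[-0.98, -0.199, 0.0], [-0.199, 0.98, -0.0], [-0.0, -0.0, -1.0]]
ft_force: [0.1, 0.1, 0.0]
finger_gap: 91.6
time_s: 11.18
ee_pos: [501.6, 148.1, 169.8]
tool_rot: [[-0.98, -0.199, 0.001], [-0.199, 0.98, 0.0], [-0.001, -0.0, -1.0]]
ft_force: [0.4, 0.1, -0.2]
finger_gap: 92.9
t 11.18 pos [501.6 148.1 169.8] ya 101.49 tilt [0.05 0.01] gap 92.9 F [ 0.4  0.1 -0.2] j7 1.43
shift [ 117.5 -321.3    9.7] rot [1.000e-02 5.000e-02 3.899e+01]
```

```bash
python3 -m handwheel '[1,15,-40,0,0,0,5,1,30,-81,0,0,0,10,1,45,-122,0,0,0,15,1,60,-163,0,0,0,20,1,75,-204,0,0,0,25]'; python3 go.py 450.5 -190.2 160 62.5
```

```text
time_s: 11.8
ee_pos: [468.6, -68.1, 170.6]
tool_rot: [[-0.972, 0.236, 0.002], [0.236, 0.972, 0.0], [-0.002, 0.001, -1.0]]
ft_force: [0.8, -0.3, -0.4]
finger_gap: 93.1
t 11.8 pos [468.6 -68.1 170.6] ya 76.33 tilt [0.13 0.01] gap 93.1 F [ 0.8 -0.3 -0.4] j7 1.5
shift [ -11.3 -122.9   10.5] rot [ 0.05  0.12 13.83]
```

```bash
python3 -m handwheel '[1,-4,-42,0,0,0,5,1,-8,-84,0,0,0,10,1,-11,-118,3,0,0,13.4,1,-11.3,-122.9,8,0,0.1,13.8,1,-11.3,-122.9,10,0,0.1,13.8]'; python3 -m handwheel '[1,0,0,0,0,0,0,1,0,0,0,0,0,0]'; python3 - <<'E'
from rig import imaging
import cv2
from h import *
for c in("wrist","top","side"):
  cv2.imwrite(f"pics/{c}4.png",imaging.get_image(c)[:,:,::-1])
s=cv2.imread("pics/side4.png"); cv2.imwrite("pics/cs4.png",cv2.resize(s[250:335,245:375],None,fx=6,fy=6,interpolation=cv2.INTER_CUBIC))
cv2.imwrite("pics/cu4.png",cv2.resize(s[130:245,195:340],None,fx=5,fy=5,interpolation=cv2.INTER_CUBIC))
s=cv2.imread("pics/top4.png"); cv2.imwrite("pics/ct4.png",cv2.convertScaleAbs(cv2.resize(s[190:315,180:270],None,fx=4.8,fy=4.8,interpolation=cv2.INTER_CUBIC),alpha=1.6))
ci=imaging.camera_info("wrist"); np.save("wci.npy",ci,allow_pickle=True)
E
python3 go.py 450.5 -190.2 12 62.5
```

```text
time_s: 12.42
ee_pos: [450.5, -189.1, 160.4]
tool_rot: [[-0.888, 0.46, 0.0], [0.46, 0.888, 0.002], [0.001, 0.002, -1.0]]
ft_force: [0.5, 0.2, -0.5]
finger_gap: 92.7
time_s: 12.68
ee_pos: [450.9, -187.6, 160.4]
tool_rot: [[-0.889, 0.458, 0.001], [0.458, 0.889, 0.003], [0.001, 0.003, -1.0]]
ft_force: [-0.1, 0.3, 0.3]
finger_gap: 92.8
t 12.82 pos [ 450.8 -188.5  160.5] ya 62.67 tilt [0.04 0.12] gap 93.2 F [ 0.4 -0.2 -0.2] j7 1.57
shift [ -0.6  -1.9 148.5] rot [ 0.12 -0.02  0.17]
```

View pics/wrist4.png

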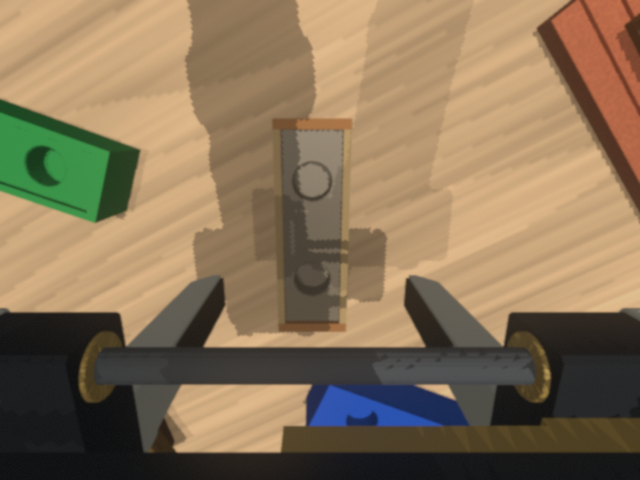

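View pics/cs4.png

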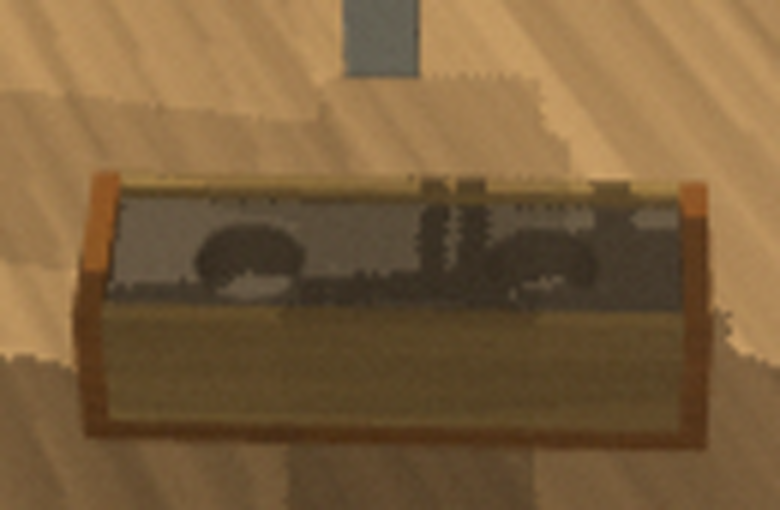

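View pics/cu4.png

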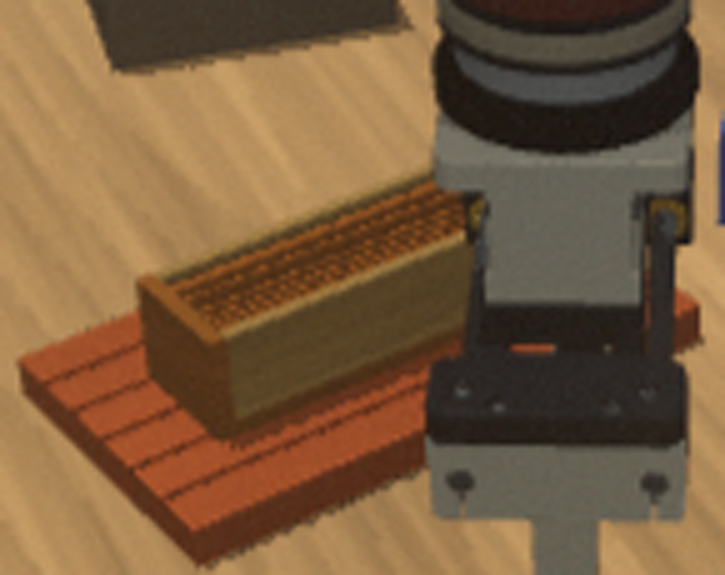

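View pics/ct4.png

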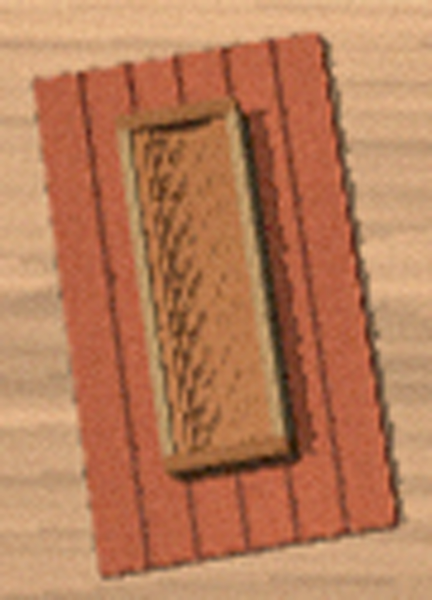

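The wrist picture shows the grey two-socket tray between the fingers, at (225,312). The top crop shows the upper tray lying along the ribs near the slab centre. I'll measure both trays now.

```bash
python3 - <<'E'
from h import *
T=imaging.camera_info("top");S=imaging.camera_info("side")
A=lambda p,f,x,y:(np.array(p)+.5)/f-.5+[x,y]
def sh(n,P):
    P=P[:,:2]; e=P[1:]-P[:-1]; print(n,P.round(1).tolist(),np.linalg.norm(e,axis=1).round(1),np.degrees(np.arctan2(e[:,1],e[:,0])).round(1),P.mean(0).round(1))
sh("low s",ray(S,A([(92,172),(707,183),(711,312),(76,303)],6,245,250),50))
sh("low bot",ray(S,A([(85,437),(705,447)],6,245,250),0))
sh("low w",ray(np.load("wci.npy",allow_pickle=True).item(),[(272,118),(352,118),(346,331),(278,331)],50))
sh("up t",ray(T,A([(118,118),(237,98),(298,450),(167,470)],4.8,180,190),70))
sh("up s",ray(S,A([(138,277),(218,340)],5,195,130),70))
E
```

```text
low s [[383.6, -122.1], [543.9, -205.3], [519.6, -252.0], [360.0, -170.7]] [180.7  52.7 179. ] [ -27.4 -117.5  153. ] [ 451.8 -187.5]
low bot [[357.3, -174.8], [517.3, -256.5]] [179.6] [-27.1] [ 437.3 -215.7]
low w [[356.3, -174.8], [383.8, -121.5], [543.5, -203.9], [515.6, -257.7]] [ 59.9 179.7  60.5] [  62.7  -27.3 -117.4] [ 449.8 -189.5]
up t [[581.5, 192.6], [593.4, 134.5], [419.1, 94.9], [407.8, 157.3]] [ 59.3 178.7  63.4] [ -78.4 -167.2  100.3] [500.4 144.8]
up s [[408.6, 159.0], [423.5, 100.9]] [60.] [-75.6] [416.1 130. ]
```

The lower tray hasn't moved. Gripping it in the same tool pose as the upper, and releasing at the same x, y and yaw, should stack it square.

```bash
python3 -m handwheel '[1,-0.3,-1,25,0.1,0,0.1,1,-0.6,-1.5,50,0.1,0,0.1,1,-0.6,-1.5,75,0.1,0,0.1,1,-0.6,-1.5,95,0.1,0,0.1,1,-0.6,-1.5,105,0.1,0,0.1]'; python3 go.py 450.6 -189.7 12 62.55
```

```text
time_s: 13.45
ee_pos: [450.4, -189.6, 54.6]
tool_rot: [[-0.888, 0.46, -0.001], [0.46, 0.888, 0.001], [0.002, 0.0, -1.0]]
ft_force: [0.2, 0.5, -0.3]
finger_gap: 92.9
t 13.45 pos [ 450.4 -189.6   54.6] ya 62.59 tilt [-0.08  0.06] gap 92.9 F [ 0.2  0.5 -0.3] j7 1.62
shift [-0.3 -0.  42.6] rot [ 0.02 -0.1   0.04]
```

```bash
python3 -m handwheel '[1,0,0,15,0,-0.1,0,1,-0.3,0,30,0,-0.1,0,1,-0.3,0,40,0,-0.1,0,1,-0.3,0,42.6,0,-0.1,0,1,-0.3,0,42.6,0,-0.1,0]'; python3 go.py 450.6 -189.7 12 62.55
```

```text
time_s: 14.08
ee_pos: [450.7, -189.8, 12.1]
tool_rot: [[-0.888, 0.46, 0.0], [0.46, 0.888, 0.0], [-0.0, 0.0, -1.0]]
ft_force: [0.8, -0.1, 0.2]
finger_gap: 92.2
t 14.07 pos [ 450.7 -189.8   12.1] ya 62.58 tilt [0.02 0.01] gap 92.2 F [ 0.8 -0.1  0.2] j7 1.63
shift [ 0.1 -0.   0.1] rot [0.02 0.01 0.03]
```

```bash
python3 -m handwheel '[0.6,0,0,0,0,0,0,0.5,0,0,0,0,0,0,0.4,0,0,0,0,0,0,0.4,0,0,0,0,0,0,0.4,0,0,0,0,0,0]' 40; python3 go.py 450.6 -189.7 12 62.55;  python3 -m handwheel '[0.4,0,0,-3,0,0,0, 0.4,0,0,-10,0,0,0, 0.4,0,0,-28,0,0,0, 0.4,0,0,-50,0,0,0,0.4,0,0,-75,0,0,0]' 40;  python3 -m handwheel '[0.4,0,0,-25,0,0,0, 0.4,0,0,-45,0,0,0, 0.4,0,0,-60,0,0,0, 0.4,0,0,-65,0,0,0]' 40; python3 go.py 501.7 148.1 140 101.49
```

```text
time_s: 14.7
ee_pos: [450.9, -189.7, 12.2]
tool_rot: [[-0.888, 0.46, 0.001], [0.46, 0.888, 0.0], [-0.0, 0.0, -1.0]]
ft_force: [-0.0, 1.1, 2.3]
finger_gap: 59.7
t 14.7 pos [ 450.9 -189.7   12.2] ya 62.59 tilt [0.04 0.01] gap 59.7 F [-0.   1.1  2.3] j7 1.63
shift [ 0.2 -0.1  0.2] rot [0.03 0.02 0.04]
time_s: 15.32
ee_pos: [449.9, -189.3, 87.6]
tool_rot: [[-0.888, 0.46, -0.001], [0.46, 0.888, 0.001], [0.002, 0.0, -1.0]]
ft_force: [0.1, 0.6, -6.3]
finger_gap: 59.7
time_s: 15.82
ee_pos: [449.6, -189.3, 153.2]
tool_rot: [[-0.888, 0.46, -0.001], [0.46, 0.888, 0.001], [0.001, 0.0, -1.0]]
ft_force: [0.1, -0.5, -5.9]
finger_gap: 59.5
t 15.82 pos [ 449.6 -189.3  153.2] ya 62.58 tilt [-0.06  0.05] gap 59.5 F [ 0.1 -0.5 -5.9] j7 1.58
shift [109.1 323.5  13.4] rot [  0.04  -0.07 -38.91]
```

```bash
python3 -m handwheel '[0.4,4,11,0,0,0,-1.5, 0.4,10,32,0,0,0,-4, 0.4,19,58,0,0,0,-7, 0.4,29,86,0,0,0,-10.5,0.4,39,114,0,0,0,-14]' 40; python3 go.py 501.7 148.1 150 101.49
```

```text
time_s: 16.45
ee_pos: [467.1, -66.9, 152.5]
tool_rot: [[-0.974, 0.226, -0.003], [0.226, 0.974, 0.002], [0.003, 0.001, -1.0]]
ft_force: [0.6, -0.1, -6.4]
finger_gap: 59.6
t 16.45 pos [467.1 -66.9 152.5] ya 76.91 tilt [-0.16  0.12] gap 59.6 F [ 0.6 -0.1 -6.4] j7 1.52
shift [ 14.9 217.3   2.9] rot [  0.12  -0.16 -24.58]
```

```bash
python3 -m handwheel '[0.4,2,28,0,0,0,-3.3, 0.4,4,56,0,0,0,-6.6, 0.4,6,84,0,0,0,-9.9, 0.4,8,112,0,0,0,-13,0.4,10,138,0,0,0,-16]' 40; python3 go.py 501.7 148.1 150 101.49
```

```text
time_s: 17.08
ee_pos: [487.5, 73.0, 152.0]
tool_rot: [[-0.998, -0.057, -0.005], [-0.057, 0.998, 0.003], [0.005, 0.003, -1.0]]
ft_force: [0.3, 0.3, -6.4]
finger_gap: 59.5
t 17.07 pos [487.5  73.  152. ] ya 93.25 tilt [-0.28  0.17] gap 59.5 F [ 0.3  0.3 -6.4] j7 1.46
shift [-18.5  74.2   2.1] rot [ 0.2  -0.26 -8.24]
```

```bash
python3 -m handwheel '[0.4,-6,25,0,0.1,-0.1,-3, 0.4,-12,50,0,0.2,-0.2,-5.8, 0.4,-17,68,0,0.2,-0.3,-7.5, 0.4,-18.5,74.2,1,0.2,-0.3,-8.2,0.4,-18.5,74.2,2,0.2,-0.3,-8.2]' 40; python3 -m handwheel '[0.4,0,0,1,0,0,0,0.4,0,0,1,0,0,0]'; python3 go.py 501.7 148.1 97 101.49
```

```text
time_s: 17.7
ee_pos: [501.3, 147.9, 149.7]
tool_rot: [[-0.98, -0.199, -0.0], [-0.199, 0.98, -0.001], [0.0, -0.001, -1.0]]
ft_force: [0.2, -0.9, -5.9]
finger_gap: 59.7
time_s: 17.95
ee_pos: [501.2, 146.7, 148.6]
tool_rot: [[-0.98, -0.197, -0.001], [-0.197, 0.98, -0.001], [0.001, -0.001, -1.0]]
ft_force: [0.7, 0.3, -5.7]
finger_gap: 59.6
t 17.95 pos [501.2 146.7 148.6] ya 101.36 tilt [-0.05 -0.08] gap 59.6 F [ 0.7  0.3 -5.7] j7 1.44
shift [-0.9  1.4 51.6] rot [-0.07 -0.06 -0.13]
```

```bash
python3 -m handwheel '[0.4,-0.3,0.5,12,0,0,-0.1, 0.4,-0.6,1,28,0,0,-0.1, 0.4,-0.9,1.4,42,-0.1,-0.1,-0.1, 0.4,-0.9,1.4,51,-0.1,-0.1,-0.1,0.4,-0.9,1.4,54,-0.1,-0.1,-0.1]' 40; python3 go.py 501.7 148.1 95 101.49;python3 -m handwheel '[0.4,-0.6,1,0,0,0,-0.1,0.4,-0.6,1,0,0,0,-0.1]'; python3 - <<'E'
from rig import imaging
import cv2
for c in("side","top"):
  cv2.imwrite(f"pics/{c}5.png",imaging.get_image(c)[:,:,::-1])
s=cv2.imread("pics/side5.png"); cv2.imwrite("pics/cs5.png",cv2.resize(s[100:240,195:340],None,fx=4.2,fy=4.2,interpolation=cv2.INTER_CUBIC))
E
python3 go.py 501.7 148.1 82.3 101.49
```

```text
time_s: 18.58
ee_pos: [501.4, 147.9, 93.8]
tool_rot: [[-0.98, -0.198, -0.001], [-0.198, 0.98, 0.0], [0.001, 0.0, -1.0]]
ft_force: [1.1, 0.0, -6.8]
finger_gap: 59.9
t 18.57 pos [501.4 147.9  93.8] ya 101.45 tilt [-0.04  0.01] gap 59.9 F [ 1.1  0.  -6.8] j7 1.44
shift [-0.3  0.1 -1.2] rot [ 0.02 -0.04 -0.04]
time_s: 18.82
ee_pos: [502.3, 149.4, 94.2]
tool_rot: [[-0.98, -0.2, 0.0], [-0.2, 0.98, 0.001], [-0.001, 0.001, -1.0]]
ft_force: [-0.2, -0.3, -6.5]
finger_gap: 60.0
t 18.93 pos [502.2 149.2  94.2] ya 101.56 tilt [0.02 0.03] gap 59.8 F [-0.1 -0.  -6.1] j7 1.44
shift [ 0.7 -1.  11.9] rot [0.02 0.03 0.07]
```

View pics/cs5.png

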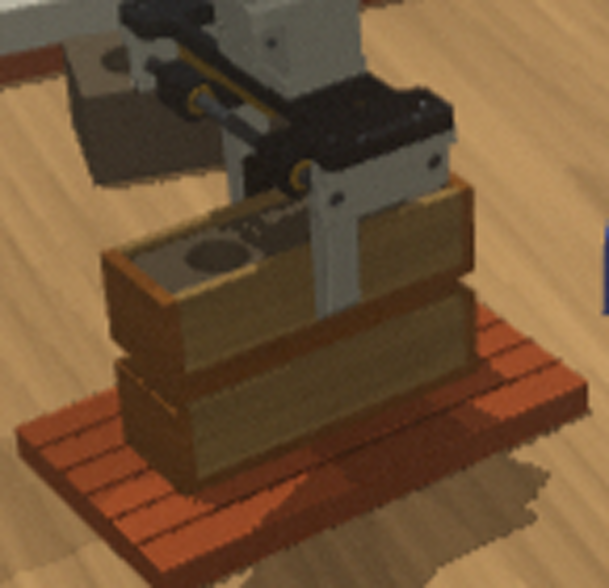

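The side crop shows the lower tray hovering level and square over the upper, with about a 12 mm gap. I'll lower it gently.

```bash
python3 -m handwheel '[0.4,0.3,-0.5,3,0,0,0.1, 0.4,0.7,-1,6,0,0,0.1, 0.4,0.7,-1,8,0,0,0.1, 0.4,0.7,-1,10,0,0,0.1,0.4,0.7,-1,10.5,0,0,0.1]' 40; python3 -m handwheel '[0.4,0,0,0.3,0,0,0,0.4,0,0,0.6,0,0,0]'; python3 go.py 501.7 148.1 82.3 101.49
```

```text
time_s: 19.55
ee_pos: [501.6, 148.1, 83.5]
tool_rot: [[-0.98, -0.199, -0.0], [-0.199, 0.98, 0.0], [-0.0, 0.0, -1.0]]
ft_force: [-0.3, 0.1, -6.2]
finger_gap: 60.3
time_s: 19.8
ee_pos: [501.7, 148.1, 82.9]
tool_rot: [[-0.98, -0.199, 0.0], [-0.199, 0.98, 0.0], [-0.0, 0.0, -1.0]]
ft_force: [-0.0, 0.2, -6.3]
finger_gap: 59.9
t 19.8 pos [501.7 148.1  82.9] ya 101.46 tilt [0.01 0.03] gap 59.9 F [-0.   0.2 -6.3] j7 1.44
shift [-0.  -0.   0.6] rot [ 0.03  0.01 -0.03]
```

```bash
python3 -m handwheel '[0.4,0,0,0.3,0,0,0,0.4,0,0,0.6,0,0,0,0.4,0,0,0.8,0,0,0,0.4,0,0,0.8,0,0,0]' 40; python3 go.py 501.7 148.1 82.3 101.49
```

```text
time_s: 20.3
ee_pos: [501.7, 148.1, 82.3]
tool_rot: [[-0.98, -0.199, 0.0], [-0.199, 0.98, 0.0], [-0.0, 0.0, -1.0]]
ft_force: [-0.4, 0.3, -5.0]
finger_gap: 59.8
t 20.3 pos [501.7 148.1  82.3] ya 101.46 tilt [0.01 0.03] gap 59.8 F [-0.4  0.3 -5. ] j7 1.44
shift [-0.  0. -0.] rot [ 0.02  0.02 -0.03]
```

```bash
python3 -m handwheel '[0.4,0,0,0.3,0,0,0,0.4,0,0,0.6,0,0,0,0.4,0,0,0.6,0,0,0]' 40; python3 go.py 501.7 148.1 82.3 101.49
```

```text
time_s: 20.68
ee_pos: [501.6, 148.1, 82.2]
tool_rot: [[-0.98, -0.199, 0.0], [-0.199, 0.98, 0.001], [-0.0, 0.0, -1.0]]
ft_force: [-2.2, -0.7, 2.8]
finger_gap: 59.7
t 20.68 pos [501.6 148.1  82.2] ya 101.46 tilt [0.02 0.03] gap 59.7 F [-2.2 -0.7  2.8] j7 1.44
shift [-0.  -0.  -0.1] rot [ 0.03  0.03 -0.03]
```

Seated. Now I'll release and retreat.

```bash
python3 -m handwheel '[0.75,0,0,0,0,0,0,0.85,0,0,0,0,0,0,1,0,0,0,0,0,0,1,0,0,0,0,0,0]' 40; python3 -m handwheel '[1,0,0,-10,0,0,0,1,0,0,-30,0,0,0,1,0,0,-60,0,0,0,1,0,0,-95,0,0,0,1,0,0,-125,0,0,0]'; python3 -m handwheel '[1,0,-40,0,0,0,0,1,0,-90,0,0,0,0,1,0,-140,0,0,0,0,1,0,-190,0,0,0,0,1,0,-210,0,0,0,0]';python3 -m handwheel '[1,0,-40,0,0,0,0,1,0,-80,0,0,0,0,1,0,-120,0,0,0,0,1,0,-120,0,0,0,0]'; python3 - <<'E'
from rig import imaging
import cv2
for c in("side","top"):
  cv2.imwrite(f"pics/{c}6.png",imaging.get_image(c)[:,:,::-1])
s=cv2.imread("pics/side6.png"); cv2.imwrite("pics/cs6.png",cv2.resize(s[100:240,195:340],None,fx=4.2,fy=4.2,interpolation=cv2.INTER_CUBIC))
s=cv2.imread("pics/top6.png"); cv2.imwrite("pics/ct6.png",cv2.convertScaleAbs(cv2.resize(s[190:315,180:270],None,fx=4.8,fy=4.8,interpolation=cv2.INTER_CUBIC),alpha=1.6))
E
```

```text
time_s: 21.18
ee_pos: [501.9, 148.2, 82.2]
tool_rot: [[-0.98, -0.199, 0.001], [-0.199, 0.98, 0.001], [-0.001, 0.001, -1.0]]
ft_force: [-0.2, 0.0, 0.0]
finger_gap: 91.5
time_s: 21.8
ee_pos: [502.0, 148.2, 209.3]
tool_rot: [[-0.98, -0.199, 0.002], [-0.199, 0.98, 0.001], [-0.003, 0.001, -1.0]]
ft_force: [1.3, 0.6, -0.8]
finger_gap: 93.2
time_s: 22.42
ee_pos: [543.8, -61.6, 209.8]
tool_rot: [[-0.981, -0.193, 0.003], [-0.193, 0.981, -0.001], [-0.003, -0.001, -1.0]]
ft_force: [0.7, 1.1, 0.8]
finger_gap: 93.1
time_s: 22.92
ee_pos: [566.8, -182.5, 210.0]
tool_rot: [[-0.982, -0.188, 0.003], [-0.188, 0.982, -0.002], [-0.003, -0.003, -1.0]]
ft_force: [-0.3, 0.1, -0.6]
finger_gap: 92.8
```

View pics/cs6.png

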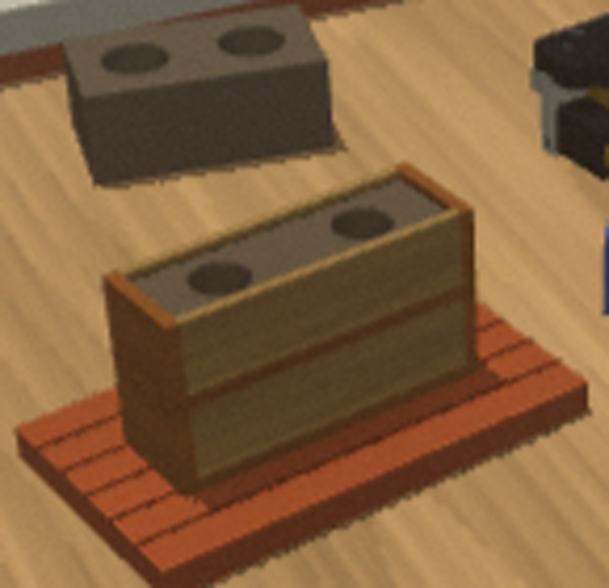

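View pics/ct6.png

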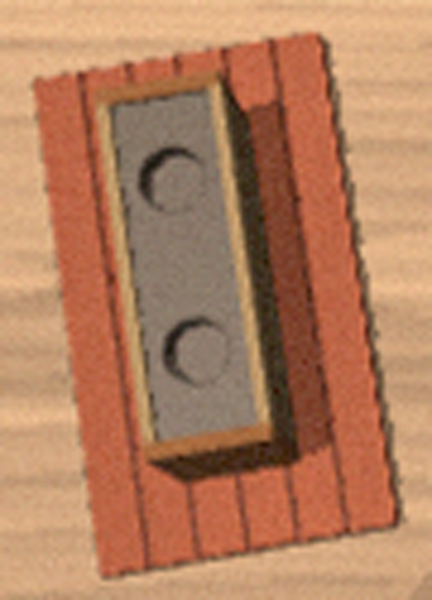

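View pics/side6.png

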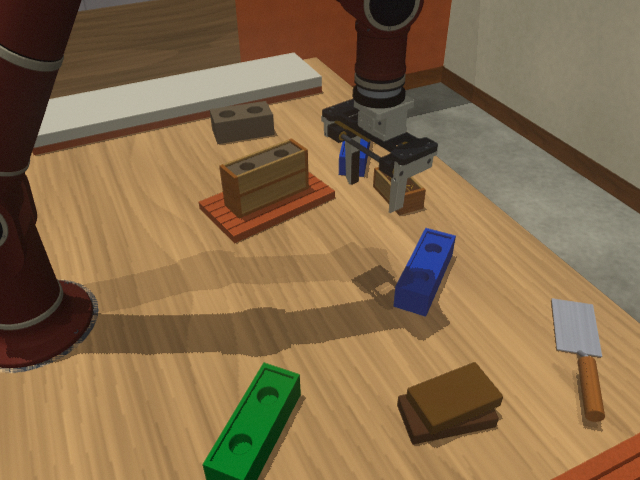

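The stack stands flush and square on the slab, sockets up, and the short tray at (190,398) hasn't moved. I'll check the numbers once more, then hand in.

```bash
python3 -m handwheel '[1,0,0,0,0,0,0,1,0,0,0,0,0,0]' >/dev/null; python3 - <<'E'
from h import *
from rig import bot
T=imaging.camera_info("top");S=imaging.camera_info("side")
A=lambda p,f,x,y:(np.array(p)+.5)/f-.5+[x,y]
for P in (ray(S,A([(105,275),(405,163),(472,210),(178,328)],4.2,195,100),120),ray(T,A([(95,92),(217,73),(270,438),(145,455)],4.8,180,190),120)):
    e=np.diff(P[:,:2],axis=0); print(P.mean(0).round(1),np.linalg.norm(e,axis=1).round(1),np.degrees(np.arctan2(e[:,1],e[:,0])).round(1))
bot.hand_in()
E
```

```text
[502.2 145.1 120. ] [177.3  59.5 172.8] [  11.3  -78.9 -167.8]
[500.4 147.5 120. ] [ 58.3 177.3  57.9] [ -79.1 -168.6   99.4]
the job is handed in; nothing more can be done
```

The job is done and handed in at about 23 s of the 58 s allowed. The upper tray now lies on the middle of the slab along the ribs, and the lower tray is stacked on it with its sockets up.

- **Handling:** I lifted the upper tray off at 40 N grip. Each tray was then lowered slowly, and I released it only once the force reading showed it had seated. Tool tilt stayed within about 0.4° while carrying.
- **Final position:** The two cameras put the stack's rim centre at (502, 145) and (500, 147.5) mm, against a slab centre of (501.7, 148.1). Its yaw is about 11–12° against the slab's 11.55°. The pictures show the two trays flush.
- **Other things:** In the last side picture the short tray and the look-alikes looked undisturbed. The gripper was open and clear.
- **Disagreements:**
  - An early wrist-camera reading was off by about 7 mm because the arm was still swinging. I relied on the fixed cameras instead.
  - The hand-picked corners differ by about 2–3 mm between cameras. I did not measure the final fit between the two trays more finely than that.

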